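# Stand the herb garden's tray covers on the adjustable drying stand

### The arm

A 6-joint arm with a two-finger parallel gripper is mounted at the origin on the work surface. World frame = base frame: x ahead of the robot, y to its left, z up, the work surface at z = 0. Lengths are in mm, angles in rad, forces in N, time in s.
With the tool pointing down it reaches from about 275 to 1000 mm from the base axis. Payload 8.4 kg.
Tool frame: the origin (TCP) lies midway between the tips of the shut fingers; the grasp point (between the pads) lies 19 mm behind it; z points along the fingers, y is the line along which they close (so a half turn about z gives the same grasp; the last joint's range is limited). The gripper opens to 85 mm and grips with 20 to 120 N. Pads are 22 mm wide; open, the fingers measure 114 mm over their backs; the gripper's body (76 mm by 85 mm) begins 54 mm behind the grasp point. The pads swing forward as they close: fully open they stand 13 mm farther back than shut.
Start: joints at [-1.121, 0.353, 1.633, -0, 1.155, -0.002], TCP at [272.865, -562.292, 231.281] pointing down, gripper open.
Joint ranges: [-2.63, 2.63], [-0.92, 2.1], [0.06, 2.66], [-1.3, 4.44], [0, 2.69], [-3.02, 3.02]. Speed limits (rad/s): [2.22, 2.22, 2.79, 3.14, 3.14, 3.14].

### API

Orientations are given as [roll, pitch, yaw] about the fixed x, y, z axes, in that order (R = Rz(yaw) Ry(pitch) Rx(roll)).
In Python, from rig import r gives the robot as it stands.
- The arm moves only by the shell command python3 -m inch 'ROWS' [OPENING] [FORCE]. ROWS is JSON, a list that holds one entry, the list of rows, each a list of 6 numbers: the shift along the tool's x, y, z scaled (see below), then the turn, a rotation vector about the tool's x, y, z scaled (see below). In form: [[[tx, ty, tz, wx, wy, wz], ...]]. A call has 1 to 8 rows; each row is the pose to reach, as a shift and turn from the pose commanded when the call began, along the tool's axes at that moment, turning the shorter way round; what a row does not reach only later rows make up. The controller multiplies each number of a shift by 20 cm and each number of a turn by pi rad. A row lasts 1/12 s, in which the tool goes at most 41.7 mm and 7.16 degrees, less where a joint would pass 70% of its speed; a pose out of reach is approached as far as the arm can. A call with a number of a shift or a turn outside -1 to 1 is refused whole. A call with a gripper value outside its range is refused whole. OPENING is the gripper's target within -1 to 1 (fully open at 1, half-way at 0, shut at -1), set as the call begins (- or left out, the last holds). The fingers move at their own pace and stop on an object; FORCE is the grip in N (left out, the last holds). Time passes only in rows, so rows that repeat a pose let the fingers close. It gives the time, the measured TCP pose, the force, the opening and the grip force at its end, in the units of the state.
- r.sense(): the state, without advancing time (a new reading comes with each control period).
- r.grab_frame(name): name is "scene" or "side" or "wrist"; returns the picture (420x560x3 uint8, red, green, blue); there is no depth.
- r.camera_info(name): a dict with "K" (3x3 intrinsics, pixels), "rvec" (rotation vector, rad) and "tvec" (3), from world to camera coordinates, as OpenCV has them; the wrist camera has in their place "mount" (4x4, takes a point from camera to tool coordinates, whose origin is the TCP and whose axes are the flange's). Camera axes: x right, y down, z forward; pixel columns grow to the right and rows downward; lengths in mm; the calibration is good to about 2 mm. The wrist camera is an equidistant fisheye: a pixel r from the principal point sees the ray r / f radians off the axis. A picture is of the moment at which its call begins: read the wrist's pose just before it. camera_info takes no time and is no camera call.
- r.sign_off(): hands the job in; it is judged then, once.
The state is a dict: "clock": time; "qpos": joint angles; "qvel": joint speeds; "joint_efforts": joint torques, N m; "eef_pos": TCP position; "tcp_rot": TCP orientation; "contact_force": force on the tool from outside, world axes, zero at the start; "wrist_torque": the same for the moment, N m; "opening": opening from 0.0 (shut) to 1.0 (fully open); "grasp_force": force on a finger pad.
Only numpy, scipy, OpenCV 4.12 (cv2) and the standard library are available. Lean on these libraries where they do the work, as an engineer would, in place of code of your own. Each camera call takes 0.05 s, during which the arm holds its last target. There are 200 camera calls.

### The job

Put the two handled tray covers of the herb garden up to dry on the sloped wooden stand, handles outward: the green one on the half of the stand with the green edge stripe, the orange one on the half with the orange stripe. Each must lie flat on the slope, wholly on its own half, with its lower 100 mm edge snug and square against the stand's steel lip; lower them in gently rather than letting them drop or slide, do not shove the lip along (it is clamped wherever the last user left it), and leave the pot, cup and coaster as they are.

Things in the scene. Friction and masses are not known exactly. Their poses are not given: they have to be found in the camera images.
- deck: the stand's sloped wooden board, 270 mm wide, tilted 35 degrees, fixed, its low end away from the robot. Origin on its top face, mid-width, 22 mm from the lower end; x points up the slope, y along the width (green half at +y, orange half at -y, 135 mm each), z outward, square to the face. The face runs from x = -22 to 200 mm. Friction varies: a plate let go on it may stay put or slide down.
- stand: the whole stand; origin under its base's middle. Across the board lies a dark steel lip bar, full width, 14 mm wide, 16 mm high off the board. Its upper face, parallel to the board's y, is clamped anywhere from board x = 0 to 50 mm: this setting is not measured, find it by touch or by eye. It yields only to more than about 45 N.
- green_handle (a point): middle of the green cover's handle bar; axes are the plate's, z out of the handle side. White plate 120 (x) x 100 (y) x 8 mm, 0.15 to 0.31 kg, green panel on top. The green bar: 72 mm long along y, 14 mm thick along x, 18 mm high, its middle 33 mm over the plate's underside, 16 mm free below it. Starts flat on the counter, handle up.
- orange_handle (a point): middle of the orange cover's handle bar; axes are the plate's, z out of the handle side. White plate 120 (x) x 100 (y) x 8 mm, 0.15 to 0.31 kg, orange panel on top. The orange bar: 72 mm long along y, 14 mm thick along x, 18 mm high, its middle 33 mm over the plate's underside, 16 mm free below it. Starts flat on the counter, handle up.
- green_under (a point): the middle of the green cover's underside, 33 mm under its handle point, same axes
- orange_under (a point): the middle of the orange cover's underside, 33 mm under its handle point, same axes
- green_cover: the green cover as a body; origin in the middle of its underside
- orange_cover: the orange cover as a body; origin in the middle of its underside
- pot: bystander: empty terracotta pot, 96 mm across, 85 mm high, origin in the middle of its underside
- coaster: bystander: blue ceramic coaster, 100 mm across, 8 mm thick, under the cup; origin in the middle of its underside
- cup: bystander: clear acrylic cup, 72 mm across, 90 mm high, standing on the coaster; origin in the middle of its underside
There are look-alikes about, which are no part of the job. What is shaped like the green_cover but pink is not meant.

How it is judged (in metres and radians):
At the end, for the whole second after the job is handed in: both covers at rest, flat on the board (3 mm, 0.06 rad), handles outward, on their own colour's half (centre 45 to 90 mm from the middle line), square within 0.07 rad, lower edge within 3.5 mm of the lip (x of green_under in the frame of lip between 0.057 and 0.0635 m and y of green_under in the frame of deck between 0.045 and 0.09 m and z of green_under in the frame of deck between -0.003 and 0.003 m and angle between the z axis of each of green_under, orange_under and the z axis of deck, either way round below 0.06 rad and angle between the x axis of each of green_under, orange_under and the x axis of deck, either way round below 0.07 rad and linear speed of each of green_cover, orange_cover below 0.02 m/s and x of orange_under in the frame of lip between 0.057 and 0.0635 m and y of orange_under in the frame of deck between -0.09 and -0.045 m and z of orange_under in the frame of deck between -0.003 and 0.003 m); the robot touches nothing.
It fails at once if the green cover is let go before it is supported, so that it drops or slides faster than 0.2 m/s (contact force between the fingers and green_cover below 0.05 N and linear speed of green_cover above 0.2 m/s).
It fails at once if the orange cover is let go before it is supported, so that it drops or slides faster than 0.2 m/s (contact force between the fingers and orange_cover below 0.05 N and linear speed of orange_cover above 0.2 m/s).
It fails at once if the lip is shoved more than 4 mm along the board (distance of lip from where it was at the start of the episode above 0.004 m).
It fails at once if the pot, coaster or cup is moved more than 20 mm, or the pot or cup tipped (distance of any of pot, coaster, cup from where it was at the start of the episode above 0.02 m or angle between any of cup, pot's own z axis and vertical above 0.3 rad).
It also fails if it takes over 72 s, if anything falls off the work surface, if the arm or the gripper's body presses on something with over 40 N, if the wrist force passes 120 N, or if a joint passes its speed limit or range.

## Working session

There is one attempt and no reset: what is moved stays moved. The work goes in short steps, Python scripts to look and compute and a shell command to move; the robot and the scene stay as the last step left them, time stands still between calls to the robot, and variables do not carry over. Pictures are saved under pics/ and viewed, at most 10 in all, crops included, and the job is handed in when it is done.

```bash
mkdir -p pics; ls
python3 - <<'E'
from rig import r
import cv2,numpy as np
s=r.sense();print(s)
for n in("scene","side"):
    im=r.grab_frame(n);cv2.imwrite(f"pics/{n}0.png",im[:,:,::-1]);c=r.camera_info(n);print(n,{k:np.round(v,4).tolist() if not isinstance(v,str) else v for k,v in c.items()})
c=r.camera_info("wrist");print(c)
E
```

```text
pics
{'clock': 0.0, 'qpos': array([-1.12138575e+00,  3.53653320e-01,  1.63414206e+00, -3.76533611e-07,
        1.15519411e+00, -2.37358806e-03]), 'qvel': array([-0.00090705,  0.00049409, -0.0009317 ,  0.00055013,  0.00232845,
        0.00011217]), 'joint_efforts': array([-8.85374320e-04, -6.05257416e+01, -3.42056251e+01, -1.25931874e-04,
        9.37631470e-03, -1.38318541e-05]), 'eef_pos': array([ 272.66367375, -561.8547156 ,  230.55505968]), 'tcp_rot': array([-3.14019582e+00, -2.97123352e-06,  4.51784319e-01]), 'contact_force': array([0.5708115 , 0.45206615, 0.48350308]), 'wrist_torque': array([ 0.03801338, -0.05539309, -0.03314687]), 'grasp_force': 0.0, 'opening': 0.9980206831286589}
scene {'K': [[476.9248, 0.0, 274.7685], [0.0, 476.9248, 206.1486], [0.0, 0.0, 1.0]], 'rvec': [2.3092, 0.7064, -0.2872], 'tvec': [-452.7349, -106.3609, 1422.5837]}
side {'K': [[397.8586, 0.0, 275.6876], [0.0, 397.8586, 214.024], [0.0, 0.0, 1.0]], 'rvec': [0.0416, -2.8091, 1.3308], 'tvec': [497.1112, -5.2481, 1190.2063]}
{'K': array([[325.1922621 ,   0.        , 282.14634562],
       [  0.        , 325.1922621 , 209.27791467],
       [  0.        ,   0.        ,   1.        ]]), 'mount': array([[-9.72260908e-04, -9.61394457e-01, -2.75172225e-01,
         7.01767610e+01],
       [ 9.99999524e-01, -9.58845394e-04, -1.83273578e-04,
        -2.23842650e-01],
       [-8.76494185e-05, -2.75172272e-01,  9.61394931e-01,
        -1.42885878e+02],
       [ 0.00000000e+00,  0.00000000e+00,  0.00000000e+00,
         1.00000000e+00]])}
```

View pics/scene0.png

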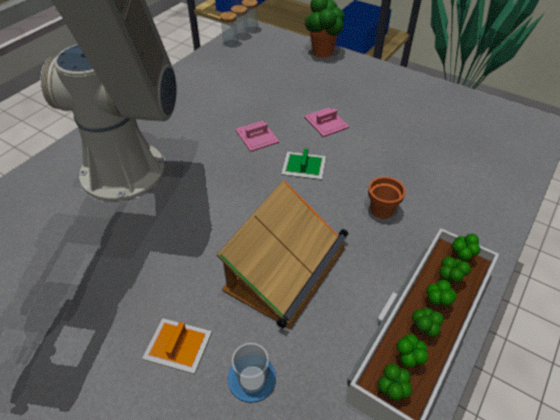

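View pics/side0.png

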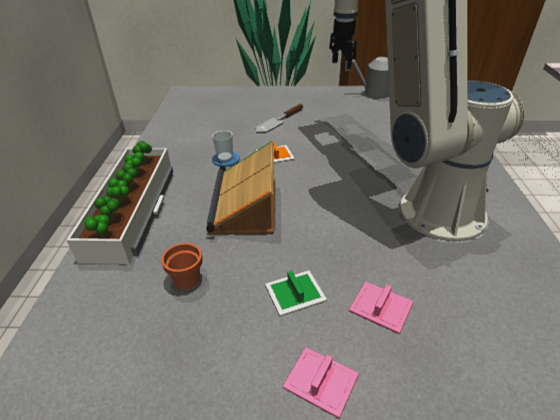

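Seen: green cover at scene (304,165) / side (295,290), and orange cover at scene (178,345) / side (283,154). There are two pink look-alikes at scene (257,135) and (327,121), which are not meant. The stand is at (285,250), with its green stripe on the lower-left edge and the lip at (315,275). I'll confirm with one enlarged montage and extract the plate corners.

```bash
cat > h.py <<'E'
import numpy as np,cv2
from rig import r
from scipy.spatial.transform import Rotation as R
C={}
def cam(n):
    if n not in C:
        c=r.camera_info(n);C[n]=(np.array(c["K"]),cv2.Rodrigues(np.array(c["rvec"],float))[0],np.array(c["tvec"],float).ravel())
    return C[n]
def proj(n,P):
    K,Rm,t=cam(n);q=(np.atleast_2d(P)@Rm.T+t)@K.T;return q[:,:2]/q[:,2:]
def ray(n,uv):
    K,Rm,t=cam(n);uv=np.atleast_2d(uv).astype(float);d=np.c_[uv,np.ones(len(uv))]@np.linalg.inv(K).T@Rm;return -Rm.T@t,d
def onplane(n,uv,z):
    o,d=ray(n,uv);return o+d*((z-o[2])/d[:,2])[:,None]
E
python3 - <<'E'
from h import *
S=cv2.imread("pics/scene0.png");D=cv2.imread("pics/side0.png")
def crop(im,x,y,w,h,k):return cv2.resize(im[y:y+h,x:x+w],None,fx=k,fy=k,interpolation=cv2.INTER_CUBIC)
A=np.zeros((600,800,3),np.uint8)
def put(c,x,y):A[y:y+c.shape[0],x:x+c.shape[1]]=c
put(crop(S,208,170,150,165,3),0,0)        # 450x495
put(crop(S,276,143,58,42,6)[:, :348],452,0)  # 348x252
put(crop(S,138,312,80,66,4),452,256) #320x264
cv2.imwrite("pics/m1.png",A)
B=np.zeros((600,800,3),np.uint8)
c=crop(D,195,130,105,115,5);B[:575,:525]=c
c=crop(D,258,262,75,58,3.5);B[:c.shape[0],530:530+c.shape[1]]=c
cv2.imwrite("pics/m2.png",B)
# white+colour blobs
for n,im,boxes in(("scene",S,dict(g=(278,145,55,40),o=(138,314,80,64))),("side",D,dict(g=(260,264,72,55)))):
    for k,(x,y,w,h) in boxes.items():
        c=crop(im,x,y,w,h,8);hsv=cv2.cvtColor(c,cv2.COLOR_BGR2HSV)
        m=((hsv[...,2]>165)|(hsv[...,1]>120)).astype(np.uint8)
        m=cv2.morphologyEx(m,cv2.MORPH_CLOSE,np.ones((9,9)))
        cs=max(cv2.findContours(m,0,2)[0],key=cv2.contourArea)
        ap=cv2.approxPolyDP(cv2.convexHull(cs),20,True)[:,0]
        uv=(ap+.5)/8-.5+[x,y];P=onplane(n,uv,8)
        print(n,k,np.round(uv,1).tolist());print(np.round(P[:,:2],0).tolist(),[round(float(np.linalg.norm(P[i]-P[i-1])))for i in range(len(P))])
E
```

```text
scene g [[324.4, 156.8], [320.6, 177.8], [282.2, 172.4], [287.3, 152.1], [306.7, 148.3]]
[[473.0, 378.0], [509.0, 292.0], [404.0, 249.0], [367.0, 334.0], [407.0, 382.0]] [66, 93, 114, 92, 62]
scene o [[162.1, 319.1], [209.9, 330.9], [193.1, 371.7], [143.2, 357.4]]
[[446.0, -302.0], [554.0, -265.0], [584.0, -357.0], [476.0, -392.0]] [95, 115, 97, 114]
side g [[309.1, 270.1], [326.1, 298.8], [279.2, 313.9], [264.9, 283.1], [290.6, 270.8]]
[[403.0, 249.0], [366.0, 340.0], [475.0, 385.0], [513.0, 294.0], [450.0, 253.0]] [47, 98, 118, 98, 75]
```

View pics/m1.png

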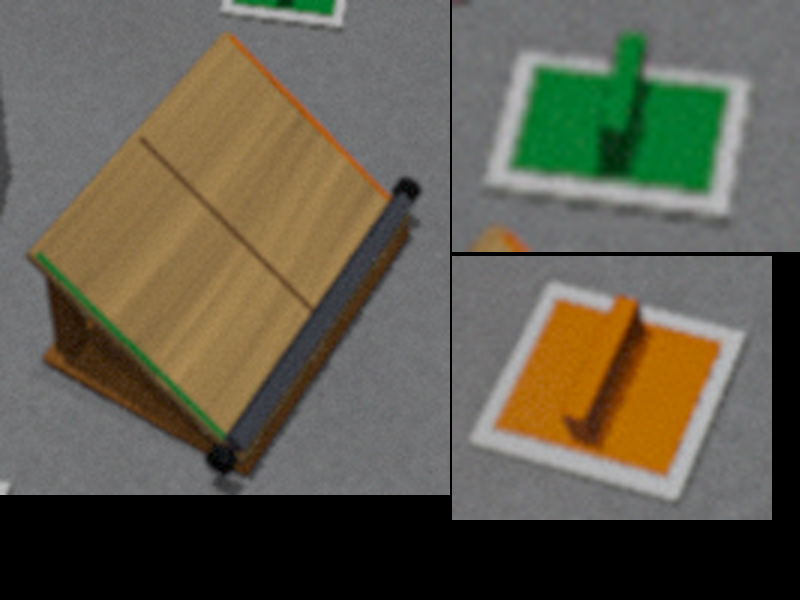

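View pics/m2.png

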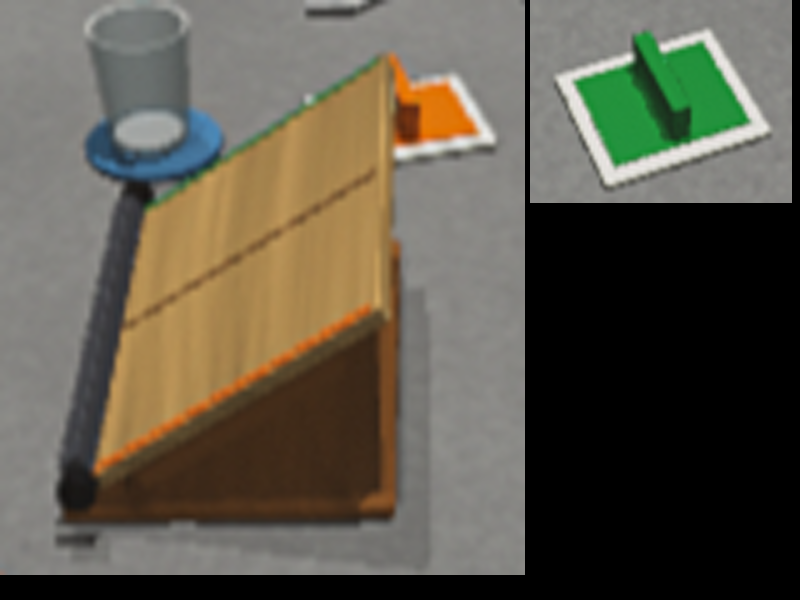

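The green cover at scene (304,165) is white-rimmed with a green panel. The orange one at (178,345) fits the same way. The pink plates have pink rims, so they're excluded. Next I'll fit the deck pose and the lip from the montage points in both views.

```bash
cat >> h.py <<'E'
def deckT(p):
    x,y,z,yaw=p
    # deck x up the slope, toward the robot when yaw=0
    c,s=np.cos(np.radians(35)),np.sin(np.radians(35))
    Rd=np.array([[-c,0,s],[0,-1,0],[s,0,c]]).T.T
    return R.from_euler('z',yaw).as_matrix()@Rd,np.array([x,y,z])
E
python3 - <<'E'
from h import *
from scipy.optimize import least_squares
f=lambda n,o,k,a:np.array(a)/k+o
sc=f("scene",[208,170],3,[(35,255),(228,33),(140,138),(228,442),(388,198),(313,308)])-.3
sd=f("side",[195,130],5,[(385,57),(383,320),(375,172),(148,207),(97,470),(125,326)])-.4
def pts(p,n):
    Rd,t=deckT(p[:4]);L=p[4]
    K,Rm,tt=cam(n);cc=Rd.T@(-Rm.T@tt-t);zl=0 if cc[0]>L else 16
    Q=np.array([(200,135,0),(200,-135,0),(200,0,0),(L,135,zl),(L,-135,zl),(L,0,zl)],float)
    return proj(n,Q@Rd.T+t),cc
def res(p):return np.r_[(pts(p,"scene")[0]-sc).ravel(),(pts(p,"side")[0]-sd).ravel()]
s=least_squares(res,[600,0,40,0,25],x_scale=[10,10,10,.1,10],loss='soft_l1')
print(np.round(s.x,3));print(np.round(s.fun.reshape(2,6,2),1).tolist());print(pts(s.x,"scene")[1],pts(s.x,"side")[1])
Rd,t=deckT(s.x);print(np.round(Rd,3))
np.save("deck.npy",s.x)
for u,n in((sc,"scene"),):
  print("pot,cup",np.round(onplane("scene",[(382,213),(251,380)],[0]),0).tolist())
E
```

```text
[ 6.75205e+02 -2.41560e+01  3.23920e+01  4.10000e-02  6.69800e+00]
[[[-0.3, 0.9], [0.4, -0.2], [-0.5, -0.3], [-1.7, -0.6], [0.6, -0.7], [-0.3, 0.5]], [[-1.0, -0.2], [-1.3, -2.0], [0.7, -0.1], [-0.5, 0.5], [0.2, 1.2], [-0.2, 1.0]]]
[317.00964858 592.26437458 920.6414523 ] [ 570.21977836 -975.10570778  487.0633848 ]Traceback (most recent call last):
  File "<stdin>", line 14, in <module>
  File "h.py", line 16, in deckT
    x,y,z,yaw=p
    ^^^^^^^^^
ValueError: too many values to unpack (expected 4)
```

Deck origin is about (675,-24,32), yaw 0.041, with the lip face at about x=7. Orange goes first: hover over its handle and check with the wrist camera.

```bash
cat >> h.py <<'E'
def now():
    s=r.sense();return R.from_euler('xyz',s["tcp_rot"]).as_matrix(),np.array(s["eef_pos"]),s
def plan(Rt,pt,R0=None,p0=None):
    if R0 is None:R0,p0,_=now()
    d=R0.T@(np.array(pt,float)-p0);w=R.from_matrix(R0.T@Rt).as_rotvec()
    print("row",np.round(d/200,3).tolist(),np.round(w/np.pi,4).tolist(),"dist",round(np.linalg.norm(d)),"deg",round(np.degrees(np.linalg.norm(w)),1))
def down(yawdeg):return R.from_euler('xyz',[180,0,yawdeg],degrees=True).as_matrix()
def place(p=None):
    p=np.load("deck.npy") if p is None else p
    Rd,t=deckT(p[:4]);return np.c_[-Rd[:,1],-Rd[:,0],-Rd[:,2]],Rd,t,p[4]
E
python3 - <<'E'
from h import *
plan(down(108.2),[515,-329,130])
E
```

```text
row [1.598, -0.518, 0.504] [-0.0003, -0.0003, -0.4573] dist 351 deg 82.3
```

```bash
python3 -m inch '[[[0.8,-0.26,0.25,0,0,-0.3],[0.8,-0.26,0.25,0,0,-0.3],[0.8,-0.26,0.25,0,0,-0.3],[0.8,-0.26,0.25,0,0,-0.3],[0.8,-0.26,0.25,0,0,-0.3],[0.8,-0.26,0.25,0,0,-0.3],[0.8,-0.26,0.25,0,0,-0.3],[0.8,-0.26,0.25,0,0,-0.3]]]' 1 60
python3 - <<'E'
from h import *
plan(down(108.2),[515,-329,130])
E
```

```text
clock: 0.77
eef_pos: [394.3, -445.0, 180.8]
tcp_rot: [-3.141, -0.001, 1.402]
contact_force: [-0.1, -0.4, 0.5]
opening: 0.999
grasp_force: 0.0
row [0.673, 0.498, 0.254] [-0.0002, -0.0002, -0.1547] dist 175 deg 27.9
```

```bash
python3 -m inch '[[[0.673,0.5,0.254,0,0,-0.155],[0.673,0.5,0.254,0,0,-0.155],[0.673,0.5,0.254,0,0,-0.155],[0.673,0.5,0.254,0,0,-0.155],[0.673,0.5,0.254,0,0,-0.155],[0.673,0.5,0.254,0,0,-0.155],[0.673,0.5,0.254,0,0,-0.155],[0.673,0.5,0.254,0,0,-0.155]]]'
python3 - <<'E'
from h import *
Rt,p,s=now();im=r.grab_frame("wrist");cv2.imwrite("pics/w1.png",im[:,:,::-1])
print(p,s["tcp_rot"],s["qpos"])
E
```

```text
clock: 1.43
eef_pos: [515.4, -331.7, 130.8]
tcp_rot: [-3.141, 0.0, 1.879]
contact_force: [-0.4, 0.0, 0.4]
opening: 1.002
grasp_force: 0.0
[ 515.43545209 -331.67054805  130.78262206] [-3.14128497e+00  3.12151917e-04  1.87948927e+00] [-5.73979080e-01  4.43192258e-01  1.74465992e+00 -5.34492412e-04
  9.53694828e-01 -8.82362692e-01]
```

View pics/w1.png

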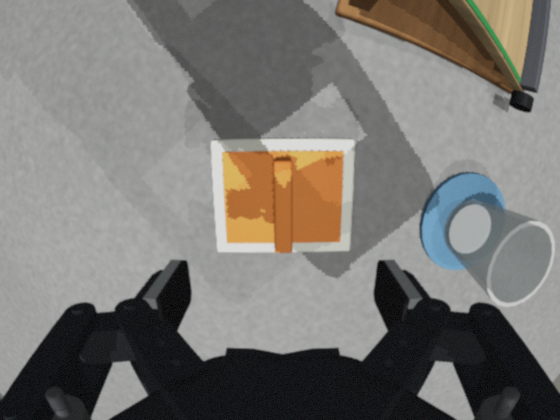

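The wrist view shows the orange plate, with corners near (211,142), (355,140), (351,250), (218,251) and its bar upright at x≈284. It is centred between the fingers. The cup is at right, clear of them. I'll measure from this view.

```bash
cat >> h.py <<'E'
def wrist(uv,z,Rt,p):
    c=r.camera_info("wrist");K,M=c["K"],c["mount"];uv=np.atleast_2d(uv).astype(float)
    q=(uv-[K[0,2],K[1,2]])/K[0,0];th=np.linalg.norm(q,axis=1,keepdims=True)
    d=np.c_[q/np.maximum(th,1e-9)*np.sin(th),np.cos(th)]@M[:3,:3].T@Rt.T
    o=Rt@M[:3,3]+p;return o+d*((z-o[2])/d[:,2])[:,None]
E
cat > quad.py <<'E'
from h import *
def quad(im,box):   # im BGR wrist; returns 4 corners of plate (subpixel) via hull
    x,y,w,h=box;c=cv2.resize(im[y:y+h,x:x+w],None,fx=4,fy=4,interpolation=cv2.INTER_CUBIC);v=cv2.cvtColor(c,cv2.COLOR_BGR2HSV)
    m=((v[...,2]>190)|(v[...,1]>100)).astype(np.uint8);m=cv2.morphologyEx(cv2.morphologyEx(m,cv2.MORPH_CLOSE,np.ones((9,9))),cv2.MORPH_OPEN,np.ones((25,25)))
    k=max(cv2.findContours(m,0,2)[0],key=cv2.contourArea);ap=cv2.approxPolyDP(cv2.convexHull(k),16,True)[:,0]
    return (ap+.5)/4-.5+[x,y]
E
python3 - <<'E'
from quad import *
Rt,p,_=now();im=cv2.imread("pics/w1.png")
a=quad(im,(200,128,170,134));print(a.tolist())
for q in(a,[(211,141),(356,139),(351.5,250.5),(217,252)]):
    P=wrist(q,8,Rt,p);print(np.round(P[:,:2],1).tolist(),[round(float(np.linalg.norm(P[i]-P[i-1])))for i in range(len(P))],P.mean(0)[:2])
    for i in range(len(P)):
        e=P[i]-P[i-1];print(np.degrees(np.arctan2(e[1],e[0])))
B=wrist([(275,160),(291,160),(276,251.5),(292,251.5)],42,Rt,p);print(B.mean(0),np.round(B,1).tolist())
E
```

```text
[[353.125, 139.875], [347.375, 248.875], [217.375, 250.875], [210.875, 141.125]]
[[555.3, -263.1], [584.5, -355.2], [473.6, -392.4], [443.6, -299.6]] [117, 97, 117, 98] [ 514.24065213 -327.59971573]
18.10771902307046
-72.40582058771074
-161.43199484731528
107.94044101579081
[[443.7, -299.5], [557.3, -261.6], [588.7, -355.6], [473.6, -393.6]] [99, 120, 99, 121] [ 515.82496475 -327.58807627]
107.62449694871917
18.435576212127945
-71.53031831214467
-161.72671194920724
[ 515.07309105 -326.78705756   42.        ] [[498.5, -294.9, 42.0], [509.4, -291.5, 42.0], [520.3, -362.2, 42.0], [532.1, -358.5, 42.0]]
```

```bash
python3 -m inch '[[[0.02,0.006,0.2,0,0,-0.003],[0.02,0.006,0.4,0,0,-0.003],[0.02,0.006,0.5,0,0,-0.003],[0.02,0.006,0.578,0,0,-0.003],[0.02,0.006,0.578,0,0,-0.003],[0.02,0.006,0.578,0,0,-0.003],[0.02,0.006,0.578,0,0,-0.003]]]'
python3 -m inch '[[[0,0,0,0,0,0],[0,0,0,0,0,0],[0,0,0,0,0,0],[0,0,0,0,0,0],[0,0,0,0,0,0],[0,0,0,0,0,0],[0,0,0,0,0,0],[0,0,0,0,0,0]]]' -1 70
```

```text
clock: 2.07
eef_pos: [516.4, -327.8, 16.3]
tcp_rot: [3.14, 0.001, 1.889]
contact_force: [-0.1, -0.1, 0.9]
opening: 1.0
grasp_force: 0.0
clock: 2.73
eef_pos: [516.3, -326.6, 15.3]
tcp_rot: [3.141, 0.0, 1.891]
contact_force: [-1.3, 0.4, 6.1]
opening: 0.149
grasp_force: 69.4
```

```bash
python3 -m inch '[[[0,0,-0.05,0,0,0],[0,0,-0.15,0,0,0],[0,0,-0.35,0,0,0],[0,0,-0.6,0,0,0],[0,0,-0.9,0,0,0],[0,0,-1,0,0,0],[0,0,-1,0,0,0],[0,0,-1,0,0,0]]]'
python3 - <<'E'
from h import *
Rt,Rd,t,L=place()
cx,cy=L+60+25,-67
P=t+Rd@np.array([cx,cy,33+60])+Rt[:,2]*18.5
print(P,R.from_matrix(Rt).as_euler('xyz'))
R0,p0,s=now();print(s["contact_force"],s["qpos"]);plan(Rt,P)
# intermediate at same height
plan(Rt,[P[0]-0,-200,240])
E
```

```text
clock: 3.4
eef_pos: [517.6, -327.4, 218.6]
tcp_rot: [3.138, 0.005, 1.891]
contact_force: [-0.4, -0.9, -3.7]
opening: 0.148
grasp_force: 68.7Traceback (most recent call last):
  File "<stdin>", line 2, in <module>
  File "h.py", line 29, in place
    p=np.load("deck.npy") if p is None else p
      ~~~~~~~^^^^^^^^^^^^
    fid = stack.enter_context(open(os.fspath(file), "rb"))
                              ~~~~^^^^^^^^^^^^^^^^^^^^^^^
FileNotFoundError: [Errno 2] No such file or directory: 'deck.npy'
```

Run:
```python
from h import *
np.save("deck.npy",[675.2,-24.2,32.4,0.041,6.7])
Rt,Rd,t,L=place()
P=t+Rd@np.array([L+85,-67,60+15.3])
print(P,R.from_matrix(Rt).as_euler('xyz'),L)
R0,p0,s=now();print(s["contact_force"],p0);plan(Rt,P);plan(Rt,[P[0],-140,P[2]+60])
```

```text
[640.55466274  41.43509768 146.67910815] [-2.53072742  0.          1.61179633] 6.7
[-0.38088138 -0.94777791 -3.73635787] [ 517.61395247 -327.38862499  218.61068858]
row [1.559, 1.162, 0.357] [0.1946, 0.0284, 0.0856] dist 395 deg 38.6
row [0.696, 0.878, 0.06] [0.1946, 0.0284, 0.0856] dist 224 deg 38.6
```

```bash
python3 -m inch '[[[0.1,0.12,0.01,0.03,0.005,0.012],[0.25,0.3,0.02,0.06,0.01,0.03],[0.4,0.5,0.03,0.1,0.015,0.045],[0.55,0.68,0.05,0.14,0.02,0.06],[0.65,0.82,0.06,0.175,0.025,0.077],[0.695,0.88,0.06,0.195,0.0285,0.0855],[0.695,0.88,0.06,0.195,0.0285,0.0855],[0.695,0.88,0.06,0.195,0.0285,0.0855]]]'
python3 - <<'E'
from h import *
Rt,Rd,t,L=place()
P=t+Rd@np.array([L+85,-67,60+15.3])
R0,p0,s=now();print(s["qpos"]);plan(Rt,P)
E
```

```text
clock: 4.07
eef_pos: [639.3, -137.1, 197.1]
tcp_rot: [-2.517, -0.005, 1.615]
contact_force: [-0.1, -0.5, -2.7]
opening: 0.149
grasp_force: 69.6
[-0.15503387  0.78786563  1.12185157 -0.11613718  1.84560232 -0.19738069]
row [0.89, 0.188, 0.182] [-0.0043, -0.0008, 0.0019] dist 186 deg 0.9
```

```bash
python3 -m inch '[[[0.15,0.03,0.03,0,0,0],[0.35,0.08,0.07,0,0,0],[0.55,0.12,0.11,0,0,0],[0.75,0.16,0.14,0,0,0],[0.89,0.188,0.15,0,0,0],[0.89,0.188,0.15,0,0,0],[0.89,0.188,0.15,0,0,0],[0.89,0.188,0.15,0,0,0]]]'
python3 - <<'E'
from h import *
Rt,Rd,t,L=place()
P=t+Rd@np.array([L+85,-67,60+15.3])
R0,p0,s=now();print(s["contact_force"],s["tcp_rot"],Rd.T@(p0-t)-[L,0,15.3]);plan(Rt,P)
for n in("scene","side"):cv2.imwrite(f"pics/{n}1.png",r.grab_frame(n)[:,:,::-1])
S=cv2.imread("pics/scene1.png")[140:340,190:390];D=cv2.imread("pics/side1.png")[100:260,170:330]
A=np.zeros((400,800,3),np.uint8);A[:,:400]=cv2.resize(S,(400,400),interpolation=2);A[:,400:]=cv2.resize(D,(400,400),interpolation=2);cv2.imwrite("pics/m3.png",A)
E
```

```text
clock: 4.73
eef_pos: [644.9, 37.9, 157.4]
tcp_rot: [-2.525, -0.003, 1.612]
contact_force: [0.4, -0.8, -2.1]
opening: 0.15
grasp_force: 69.6
[ 0.35200313 -0.84084141 -2.06793999] [-2.5246127  -0.00301041  1.6115699 ] [ 87.69219688 -63.31776483  71.18850317]
row [0.018, 0.014, 0.056] [-0.0019, -0.0008, 0.0005] dist 12 deg 0.4
```

View pics/m3.png

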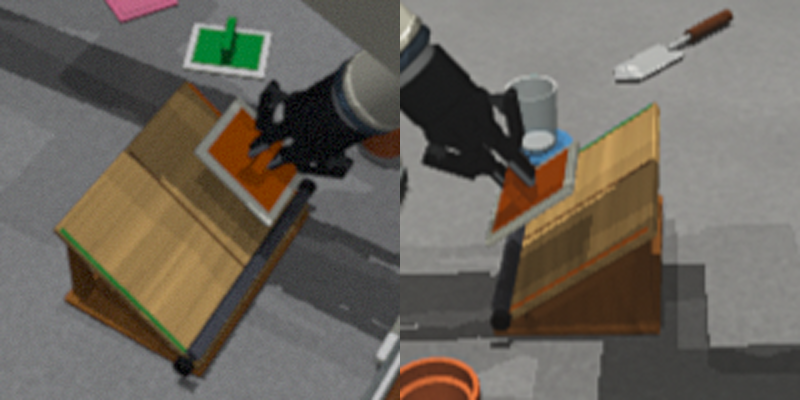

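The montage shows the orange cover held parallel above the orange half (about (250,165) in the left panel), clear of the lip and centre line. Lowering it now.

```bash
python3 -m inch '[[[0.018,0,0.08,-0.002,0,0],[0.018,0,0.16,-0.002,0,0],[0.018,0,0.24,-0.002,0,0],[0.018,0,0.28,-0.002,0,0],[0.018,0,0.28,-0.002,0,0],[0.018,0,0.28,-0.002,0,0],[0.018,0,0.28,-0.002,0,0],[0.018,0,0.28,-0.002,0,0]]]'
python3 - <<'E'
from h import *
Rt,Rd,t,L=place()
R0,p0,s=now();print(Rd.T@s["contact_force"],Rd.T@(p0-t)-[L,0,15.3],s["wrist_torque"]);plan(Rt,p0)
print("pot",onplane("scene",[(383,216)],0))
E
```

```text
clock: 5.5
eef_pos: [613.9, 41.5, 112.5]
tcp_rot: [-2.533, -0.004, 1.612]
contact_force: [0.2, 0.8, -2.7]
opening: 0.147
grasp_force: 69.5
[-1.71884073 -0.75907147 -2.11179446] [ 87.214155   -68.2004721   16.74828265] [ 0.01914793 -0.53636048  0.03037535]
row [0.0, 0.0, 0.0] [0.0006, -0.001, 0.0007] dist 0 deg 0.2
pot [[721.81660336 264.78972531   0.        ]]
```

```bash
python3 -m inch '[[[0,0,0.015,0,0,0],[0,0,0.03,0,0,0],[0,0,0.045,0,0,0],[0,0,0.06,0,0,0],[0,0,0.06,0,0,0],[0,0,0.06,0,0,0]]]'
cat > st.py <<'E'
from h import *
Rt,Rd,t,L=place()
R0,p0,s=now();print("F deck",np.round(Rd.T@s["contact_force"],1),"under rel lip",np.round(Rd.T@(p0-t)-[L,0,15.3],1),"tq(tool)",np.round(R0.T@s["wrist_torque"],2),"rot err tool deg",np.round(np.degrees(R.from_matrix(Rt.T@R0).as_rotvec()),2))
E
python3 st.py
python3 -m inch '[[[0,0,0.005,0,0,0],[0,0,0.01,0,0,0],[0,0,0.01,0,0,0],[0,0,0.01,0,0,0]]]'; python3 st.py
```

```text
clock: 6.0
eef_pos: [605.8, 41.5, 101.6]
tcp_rot: [-2.53, -0.004, 1.612]
contact_force: [0.3, 0.4, -2.6]
opening: 0.145
grasp_force: 69.5
F deck [-1.8 -0.4 -1.9] under rel lip [ 87.6 -68.5   3.1] tq(tool) [-0.51 -0.03 -0.03] rot err tool deg [ 0.04  0.16 -0.14]
clock: 6.33
eef_pos: [605.2, 41.5, 100.5]
tcp_rot: [-2.531, -0.004, 1.612]
contact_force: [1.2, 1.0, -0.4]
opening: 0.146
grasp_force: 70.0
F deck [-1.3 -1.   0.4] under rel lip [ 87.4 -68.5   1.9] tq(tool) [-0.52  0.   -0.05] rot err tool deg [-0.04  0.17 -0.13]
```

```bash
python3 -m inch '[[[0,0.015,0,0,0,0],[0,0.03,0,0,0,0],[0,0.045,0,0,0,0],[0,0.06,0,0,0,0],[0,0.075,0,0,0,0],[0,0.075,0,0,0,0],[0,0.075,0,0,0,0]]]'; python3 st.py
python3 -m inch '[[[0,0.01,0,0,0,0],[0,0.015,0,0,0,0],[0,0.015,0,0,0,0],[0,0.015,0,0,0,0]]]'; python3 st.py
```

```text
clock: 6.92
eef_pos: [617.9, 42.0, 91.6]
tcp_rot: [-2.532, -0.004, 1.612]
contact_force: [3.1, 0.3, 3.6]
opening: 0.153
grasp_force: 70.6
F deck [-0.5 -0.2  4.7] under rel lip [ 72.  -68.5   1.9] tq(tool) [-0.27  0.02 -0.09] rot err tool deg [-0.06  0.17 -0.13]
clock: 7.25
eef_pos: [619.8, 42.1, 90.2]
tcp_rot: [-2.531, -0.004, 1.612]
contact_force: [0.2, -0.7, 6.1]
opening: 0.152
grasp_force: 70.7
F deck [3.4 0.7 5.1] under rel lip [ 69.6 -68.6   1.9] tq(tool) [ 0.15  0.14 -0.03] rot err tool deg [ 0.    0.17 -0.13]
```

```bash
python3 -m inch '[[[0,0.005,0,0,0,0],[0,0.01,0,0,0,0],[0,0.01,0,0,0,0],[0,0.01,0,0,0,0]]]'; python3 st.py
python3 - <<'E'
from h import *
S=r.grab_frame("scene")[:,:,::-1];D=r.grab_frame("side")[:,:,::-1];W=r.grab_frame("wrist")[:,:,::-1]
cv2.imwrite("pics/s2.png",S);cv2.imwrite("pics/d2.png",D);cv2.imwrite("pics/w2.png",W)
A=np.zeros((600,800,3),np.uint8);A[:400,:400]=cv2.resize(S[160:290,240:370],(400,400),interpolation=2);A[:400,400:]=cv2.resize(D[130:250,195:315],(400,400),interpolation=2);A[400:,:267]=cv2.resize(W,(267,200))
cv2.imwrite("pics/m4.png",A)
E
```

```text
clock: 7.58
eef_pos: [621.3, 42.2, 89.1]
tcp_rot: [-2.531, -0.004, 1.612]
contact_force: [1.5, -0.1, 5.7]
opening: 0.149
grasp_force: 70.7
F deck [2.  0.2 5.5] under rel lip [ 67.7 -68.6   1.9] tq(tool) [0.14 0.08 0.06] rot err tool deg [ 0.01  0.17 -0.13]
```

View pics/m4.png

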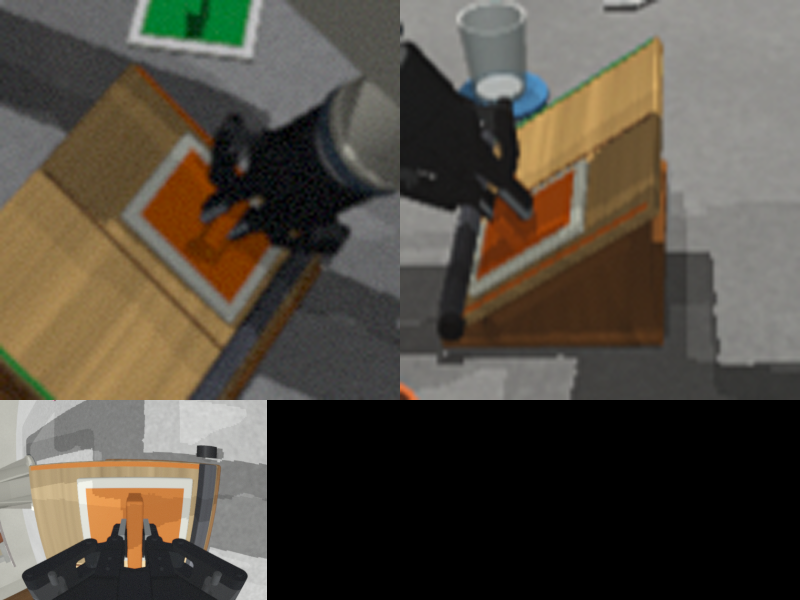

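The orange cover lies flat on its half. The wrist inset shows a gap of about 6–7 mm to the dark lip, which matches the fit, so the force so far is only friction. I'll go on in small steps.

```bash
python3 -m inch '[[[0,0.008,0,0,0,0],[0,0.016,0,0,0,0],[0,0.024,0,0,0,0],[0,0.024,0,0,0,0],[0,0.024,0,0,0,0]]]'; python3 st.py
python3 -m inch '[[[0,0.005,0,0,0,0],[0,0.005,0,0,0,0],[0,0.005,0,0,0,0]]]'; python3 st.py
```

```text
clock: 8.15
eef_pos: [625.4, 42.4, 86.3]
tcp_rot: [-2.531, -0.004, 1.612]
contact_force: [1.7, -0.1, 6.1]
opening: 0.152
grasp_force: 70.7
F deck [2.1 0.1 6. ] under rel lip [ 62.8 -68.6   1.9] tq(tool) [0.12 0.11 0.03] rot err tool deg [-0.    0.17 -0.13]
clock: 8.4
eef_pos: [626.1, 42.4, 85.8]
tcp_rot: [-2.53, -0.004, 1.612]
contact_force: [0.5, 0.4, 6.3]
opening: 0.151
grasp_force: 70.8
F deck [ 3.2 -0.4  5.5] under rel lip [ 61.9 -68.6   1.9] tq(tool) [0.22 0.11 0.03] rot err tool deg [ 0.02  0.17 -0.13]
```

```bash
for i in 1 2; do python3 -m inch '[[[0,0.005,0,0,0,0],[0,0.005,0,0,0,0],[0,0.005,0,0,0,0]]]' >/dev/null; python3 st.py;done
```

```text
F deck [3.3 0.3 6.5] under rel lip [ 60.9 -68.6   1.9] tq(tool) [ 0.25  0.16 -0.02] rot err tool deg [ 0.01  0.17 -0.13]
F deck [ 4.6 -0.3  5.3] under rel lip [ 60.3 -68.6   1.8] tq(tool) [0.45 0.1  0.01] rot err tool deg [ 0.06  0.17 -0.13]
```

```bash
for i in 1 2; do python3 -m inch '[[[0,0.004,0,0,0,0],[0,0.004,0,0,0,0],[0,0.004,0,0,0,0]]]' >/dev/null; python3 st.py;done
```

```text
F deck [8.1 0.2 6.8] under rel lip [ 60.1 -68.7   1.9] tq(tool) [0.94 0.17 0.1 ] rot err tool deg [ 0.14  0.18 -0.12]
F deck [12.2 -1.3  6.6] under rel lip [ 60.1 -68.8   1.9] tq(tool) [1.49 0.32 0.21] rot err tool deg [ 0.23  0.19 -0.12]
```

Firm contact at 12 N, well under the 45 N limit. Opening partway, then backing straight off.

```bash
python3 -m inch '[[[0,-0.002,0,0,0,0],[0,-0.002,0,0,0,0],[0,-0.002,0,0,0,0],[0,-0.002,0,0,0,0],[0,-0.002,0,0,0,0],[0,-0.002,0,0,0,0]]]' 0; python3 st.py
python3 -m inch '[[[0,0,-0.05,0,0,0],[0,0,-0.15,0,0,0],[0,0,-0.3,0,0,0],[0,0,-0.5,0,0,0],[0,0,-0.7,0,0,0],[0,0,-0.8,0,0,0],[0,0,-0.8,0,0,0],[0,0,-0.8,0,0,0]]]'
python3 - <<'E'
from h import *
W=r.grab_frame("wrist")[:,:,::-1];cv2.imwrite("pics/w3.png",W)
plan(down(112.5),[500,150,290])
plan(down(112.5),[438.5,315,130])
E
```

```text
clock: 9.9
eef_pos: [628.6, 42.4, 83.3]
tcp_rot: [-2.53, -0.004, 1.612]
contact_force: [-0.3, 0.2, 0.4]
opening: 0.5
grasp_force: 0.0
F deck [ 0.4 -0.2  0.2] under rel lip [ 58.4 -68.5   1.2] tq(tool) [-0.28  0.01 -0.01] rot err tool deg [ 0.01  0.16 -0.13]
clock: 10.57
eef_pos: [721.3, 45.8, 215.6]
tcp_rot: [-2.533, -0.004, 1.612]
contact_force: [-0.8, -0.3, -1.1]
opening: 0.507
grasp_force: 0.0
row [0.567, -1.1, 0.31] [-0.1923, -0.0353, -0.108] dist 255 deg 40.2
row [1.401, -0.863, 1.125] [-0.1923, -0.0353, -0.108] dist 399 deg 40.2
```

View pics/w3.png

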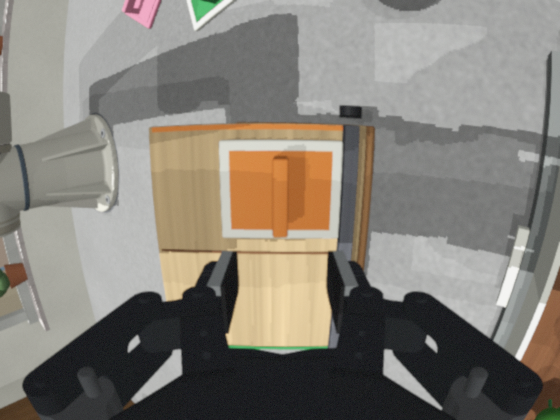

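The wrist view shows the orange cover flat on the orange half. Its lower edge at column 340 sits on the lip at 343, square to it. Now the green one.

```bash
python3 -m inch '[[[0.1,-0.18,0.05,-0.03,-0.005,-0.015],[0.2,-0.36,0.1,-0.06,-0.01,-0.03],[0.3,-0.55,0.15,-0.1,-0.018,-0.05],[0.4,-0.75,0.21,-0.13,-0.024,-0.07],[0.5,-0.9,0.26,-0.16,-0.03,-0.09],[0.51,-0.99,0.28,-0.1923,-0.0353,-0.108],[0.51,-0.99,0.28,-0.1923,-0.0353,-0.108],[0.51,-0.99,0.28,-0.1923,-0.0353,-0.108]]]' 1 70
python3 - <<'E'
from h import *
plan(down(112.5),[438.5,315,130])
E
```

```text
clock: 11.28
eef_pos: [517.3, 139.2, 283.3]
tcp_rot: [3.141, 0.0, 1.965]
contact_force: [0.9, 0.3, 0.2]
opening: 1.001
grasp_force: 0.0
row [0.963, -0.026, 0.766] [0.0001, 0.0, 0.0006] dist 246 deg 0.1
```

```bash
python3 -m inch '[[[0.16,0,0.12,0,0,0],[0.32,-0.01,0.25,0,0,0],[0.48,-0.01,0.38,0,0,0],[0.64,-0.02,0.5,0,0,0],[0.8,-0.02,0.64,0,0,0],[0.963,-0.026,0.766,0,0,0],[0.963,-0.026,0.766,0,0,0],[0.963,-0.026,0.766,0,0,0]]]'
python3 - <<'E'
from quad import *
Rt,p,_=now();im=np.ascontiguousarray(r.grab_frame("wrist")[:,:,::-1]);cv2.imwrite("pics/w4.png",im)
a=quad(im,(195,122,180,140));print(a.tolist())
P=wrist(a,8,Rt,p);print(np.round(P[:,:2],1).tolist(),P.mean(0)[:2],p)
for i in range(len(P)):
    e=P[i]-P[i-1];print(round(np.linalg.norm(e)),np.degrees(np.arctan2(e[1],e[0])))
E
```

```text
clock: 11.95
eef_pos: [442.5, 315.8, 126.2]
tcp_rot: [-3.136, 0.002, 1.965]
contact_force: [-0.2, -0.1, -0.0]
opening: 1.0
grasp_force: 0.0
[[349.625, 161.125], [344.375, 253.625], [270.875, 256.375], [223.125, 244.875], [205.625, 172.125], [205.375, 143.625], [305.625, 141.125]]
[[479.2, 370.2], [510.5, 294.6], [451.4, 267.6], [408.7, 261.2], [373.3, 316.3], [364.9, 338.5], [439.6, 370.7]] [432.52195274 317.02007977] [442.53322843 315.79915095 126.1702073 ]
40 -0.8247989636634326
82 -67.49121415091723
65 -155.4106542003677
43 -171.52792716051744
66 122.7541054306698
24 110.68191561478025
81 23.35490469170751
```

View pics/w4.png

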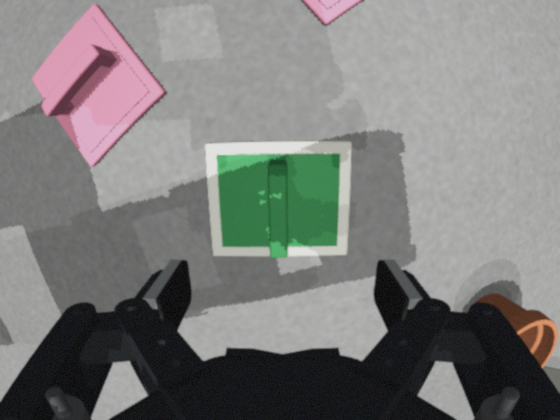

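The green plate's corners are at (206,144), (351,142), (348,254), (213,256), with the bar at x≈278. The pink plates lie at upper left and the pot at lower right, both clear.

Run:
```python
from h import *
Rt=R.from_euler('xyz',[-3.136,.002,1.965]).as_matrix();p=np.array([442.53,315.8,126.17])
P=wrist([(206,143.5),(351,141.5),(348,254.5),(213,256)],8,Rt,p);print(np.round(P[:,:2],1).tolist(),P.mean(0)[:2])
for i in range(4):
    e=P[i]-P[i-1];print(round(np.linalg.norm(e)),np.degrees(np.arctan2(e[1],e[0])))
B=wrist([(269,159),(287,159),(269,257),(287,257)],42,Rt,p);print("bar",B.mean(0))
R0,p0,_=now();print(p0,r.sense()["tcp_rot"]);plan(down(112.8),[438.3,315.2,15.3])
```

```text
[[365.4, 338.8], [473.6, 385.3], [514.0, 295.0], [403.7, 247.3]] [439.19753142 316.57699564]
99 112.71087990329079
118 23.261837042367013
99 -65.89745724288015
120 -156.58567642971806
bar [437.9437731  318.47016549  42.        ]
[443.68398537 315.3676647  127.62401559] [-3.13825854e+00  1.26449981e-03  1.96426299e+00]
row [0.01, -0.023, 0.562] [-0.0011, 0.0004, -0.0014] dist 112 deg 0.3
```

```bash
python3 -m inch '[[[0.0135,-0.021,0.15,0,0,-0.003],[0.0135,-0.021,0.3,0,0,-0.003],[0.0135,-0.021,0.42,0,0,-0.003],[0.0135,-0.021,0.5,0,0,-0.003],[0.0135,-0.021,0.5,0,0,-0.003],[0.0135,-0.021,0.5,0,0,-0.003],[0.0135,-0.021,0.5,0,0,-0.003]]]'
python3 - <<'E'
from h import *
plan(down(113.0),[438.8,316.3,15.3])
E
```

```text
clock: 12.58
eef_pos: [440.2, 316.3, 30.7]
tcp_rot: [3.14, -0.0, 1.972]
contact_force: [0.5, 0.3, 0.8]
opening: 0.997
grasp_force: 0.0
row [0.003, -0.007, 0.077] [0.0006, -0.0001, -0.0002] dist 15 deg 0.1
```

```bash
python3 -m inch '[[[0.003,-0.007,0.04,0,0,0],[0.003,-0.007,0.076,0,0,0],[0.003,-0.007,0.076,0,0,0],[0.003,-0.007,0.076,0,0,0]]]'
python3 -m inch '[[[0,0,0,0,0,0],[0,0,0,0,0,0],[0,0,0,0,0,0],[0,0,0,0,0,0],[0,0,0,0,0,0],[0,0,0,0,0,0],[0,0,0,0,0,0],[0,0,0,0,0,0]]]' -1 70
python3 -m inch '[[[0,0,-0.05,0,0,0],[0,0,-0.15,0,0,0],[0,0,-0.35,0,0,0],[0,0,-0.6,0,0,0],[0,0,-0.9,0,0,0],[0,0,-1,0,0,0],[0,0,-1,0,0,0],[0,0,-1,0,0,0]]]'
python3 - <<'E'
from h import *
Rt,Rd,t,L=place()
P=t+Rd@np.array([L+85,67,60+15.3]);print(P,now()[1])
plan(down(92),[480,130,280])
E
```

```text
clock: 12.92
eef_pos: [436.9, 316.2, 14.1]
tcp_rot: [-3.141, 0.0, 1.973]
contact_force: [-0.8, 0.4, 1.4]
opening: 1.002
grasp_force: 0.0
clock: 13.58
eef_pos: [437.3, 316.5, 14.6]
tcp_rot: [3.141, -0.0, 1.973]
contact_force: [-1.6, -0.1, 4.8]
opening: 0.153
grasp_force: 69.0
clock: 14.25
eef_pos: [438.4, 317.2, 217.7]
tcp_rot: [3.135, -0.001, 1.973]
contact_force: [-0.5, 0.2, -3.7]
opening: 0.151
grasp_force: 68.7
[646.04712363 -92.4522911  146.67910815] [438.40126489 317.21972473 217.73399727]
row [-0.942, -0.173, -0.314] [0.0019, -0.0008, 0.1168] dist 202 deg 21.0
```

```bash
python3 -m inch '[[[-0.1,-0.02,-0.04,0,0,0.015],[-0.25,-0.05,-0.09,0,0,0.03],[-0.42,-0.08,-0.15,0,0,0.05],[-0.6,-0.11,-0.21,0,0,0.075],[-0.78,-0.15,-0.27,0,0,0.1],[-0.942,-0.173,-0.314,0.002,0,0.117],[-0.942,-0.173,-0.314,0.002,0,0.117],[-0.942,-0.173,-0.314,0.002,0,0.117]]]'
python3 - <<'E'
from h import *
Rt,Rd,t,L=place()
plan(Rt,[600,-45,240])
E
```

```text
clock: 14.92
eef_pos: [478.4, 127.7, 275.7]
tcp_rot: [-3.133, 0.002, 1.602]
contact_force: [-0.1, -0.4, -2.7]
opening: 0.15
grasp_force: 68.7
row [-0.882, 0.582, 0.175] [0.1918, -0.0004, -0.0031] dist 214 deg 34.5
```

```bash
python3 -m inch '[[[-0.12,0.08,0.02,0.03,0,0],[-0.28,0.18,0.05,0.06,0,0],[-0.44,0.29,0.08,0.1,0,-0.001],[-0.6,0.4,0.12,0.135,0,-0.002],[-0.76,0.5,0.15,0.17,0,-0.003],[-0.882,0.582,0.175,0.192,0,-0.003],[-0.882,0.582,0.175,0.192,0,-0.003],[-0.882,0.582,0.175,0.192,0,-0.003]]]'
python3 - <<'E'
from h import *
Rt,Rd,t,L=place()
P=t+Rd@np.array([L+85,67,60+14.6]);plan(Rt,P)
E
```

```text
clock: 15.58
eef_pos: [600.9, -42.9, 236.1]
tcp_rot: [-2.525, -0.003, 1.614]
contact_force: [-0.8, 0.9, -1.9]
opening: 0.152
grasp_force: 69.4
row [-0.259, 0.433, 0.244] [-0.0017, -0.0004, 0.001] dist 112 deg 0.4
```

```bash
python3 -m inch '[[[-0.06,0.1,0.05,0,0,0],[-0.15,0.25,0.13,0,0,0],[-0.22,0.37,0.2,-0.002,0,0],[-0.259,0.433,0.244,-0.002,0,0],[-0.259,0.433,0.244,-0.002,0,0],[-0.259,0.433,0.244,-0.002,0,0],[-0.259,0.433,0.244,-0.002,0,0]]]'
sed -i 's/15.3/14.6/' st.py; python3 st.py
python3 -m inch '[[[0,0,0.06,0,0,0],[0,0,0.12,0,0,0],[0,0,0.18,0,0,0],[0,0,0.22,0,0,0],[0,0,0.22,0,0,0],[0,0,0.22,0,0,0],[0,0,0.22,0,0,0]]]' >/dev/null; python3 st.py
```

```text
clock: 16.17
eef_pos: [646.4, -91.3, 153.7]
tcp_rot: [-2.54, -0.002, 1.615]
contact_force: [0.7, 0.3, -2.3]
opening: 0.149
grasp_force: 69.4
F deck [-1.8 -0.3 -1.5] under rel lip [88.7 65.9 66.7] tq(tool) [-0.5  -0.02  0.03] rot err tool deg [-0.53 -0.02 -0.22]
F deck [-1.5 -0.3 -2.1] under rel lip [87.3 67.1 22.2] tq(tool) [-0.54 -0.02 -0.03] rot err tool deg [-0.53 -0.01 -0.17]
```

```bash
python3 -m inch '[[[0,0,0.02,0.003,0,0.001],[0,0,0.04,0.003,0,0.001],[0,0,0.06,0.003,0,0.001],[0,0,0.075,0.003,0,0.001],[0,0,0.085,0.003,0,0.001],[0,0,0.085,0.003,0,0.001],[0,0,0.085,0.003,0,0.001]]]' >/dev/null; python3 st.py
for i in 1 2; do python3 -m inch '[[[0,0,0.004,0,0,0],[0,0,0.008,0,0,0],[0,0,0.008,0,0,0],[0,0,0.008,0,0,0]]]' >/dev/null; python3 st.py; done
```

```text
F deck [-0.7  0.3 -1.4] under rel lip [87.2 67.2  4.1] tq(tool) [-0.48  0.01  0.03] rot err tool deg [0.09 0.01 0.01]
F deck [-1.1 -0.7 -1.9] under rel lip [87.2 67.2  2.7] tq(tool) [-0.54  0.02  0.03] rot err tool deg [0.07 0.   0.01]
F deck [-0.8  1.4  0. ] under rel lip [87.2 67.2  1.3] tq(tool) [-0.54  0.03  0.03] rot err tool deg [0.05 0.   0.02]
```

Contact has just begun, so slide toward the lip: 24 mm, then 1 mm steps.

```bash
python3 -m inch '[[[0,0,0.004,0,0,0],[0,0,0.004,0,0,0],[0,0,0.004,0,0,0]]]' >/dev/null; python3 st.py
python3 -m inch '[[[0,0.02,0,0,0,0],[0,0.04,0,0,0,0],[0,0.06,0,0,0,0],[0,0.08,0,0,0,0],[0,0.1,0,0,0,0],[0,0.11,0,0,0,0],[0,0.11,0,0,0,0],[0,0.11,0,0,0,0]]]' >/dev/null; python3 st.py
for i in 1 2; do python3 -m inch '[[[0,0.005,0,0,0,0],[0,0.005,0,0,0,0],[0,0.005,0,0,0,0]]]' >/dev/null; python3 st.py;done
```

```text
F deck [0.3 0.9 6.1] under rel lip [87.2 67.4  1.2] tq(tool) [-0.26  0.02 -0.01] rot err tool deg [ 0.   -0.01  0.02]
F deck [2.  0.1 8.3] under rel lip [65.3 67.3  1.2] tq(tool) [ 0.06  0.16 -0.13] rot err tool deg [0.05 0.   0.02]
F deck [4.5 0.8 8. ] under rel lip [64.7 67.2  1.2] tq(tool) [ 0.29  0.13 -0.08] rot err tool deg [ 0.09 -0.    0.02]
F deck [4.3 0.2 7.9] under rel lip [63.8 67.3  1.1] tq(tool) [ 0.33  0.14 -0.06] rot err tool deg [0.1  0.   0.02]
```

```bash
for i in 1 2 3; do python3 -m inch '[[[0,0.005,0,0,0,0],[0,0.005,0,0,0,0],[0,0.005,0,0,0,0]]]' >/dev/null; python3 st.py;done
```

```text
F deck [4.7 0.5 7.5] under rel lip [62.8 67.2  1.2] tq(tool) [ 0.34  0.17 -0.05] rot err tool deg [0.1  0.   0.02]
F deck [4.5 0.5 8.5] under rel lip [61.8 67.2  1.2] tq(tool) [ 0.4   0.18 -0.06] rot err tool deg [0.1  0.   0.02]
F deck [7.  0.2 7.7] under rel lip [61.3 67.2  1.2] tq(tool) [ 0.72  0.18 -0.01] rot err tool deg [0.16 0.01 0.02]
```

```bash
for i in 1 2; do python3 -m inch '[[[0,0.004,0,0,0,0],[0,0.004,0,0,0,0],[0,0.004,0,0,0,0]]]' >/dev/null; python3 st.py;done
```

```text
F deck [9.9 0.  9.4] under rel lip [61.2 67.1  1.2] tq(tool) [1.17 0.28 0.07] rot err tool deg [0.24 0.03 0.03]
F deck [13.3 -1.   9.9] under rel lip [61.  67.   1.2] tq(tool) [1.65 0.4  0.12] rot err tool deg [0.33 0.04 0.03]
```

Seated at 13 N. Release, back off and look.

```bash
python3 -m inch '[[[0,-0.002,0,0,0,0],[0,-0.002,0,0,0,0],[0,-0.002,0,0,0,0],[0,-0.002,0,0,0,0],[0,-0.002,0,0,0,0],[0,-0.002,0,0,0,0]]]' 0; python3 st.py
python3 -m inch '[[[0,0,-0.05,0,0,0],[0,0,-0.15,0,0,0],[0,0,-0.3,0,0,0],[0,0,-0.5,0,0,0],[0,0,-0.7,0,0,0],[0,0,-0.8,0,0,0],[0,0,-0.8,0,0,0],[0,0,-0.8,0,0,0]]]'
python3 -m inch '[[[-0.3,0,0,0,0,0],[-0.6,0,0,0,0,0],[-0.6,0,0,0,0,0],[-0.6,0,0,0,0,0],[-0.6,0,0,0,0,0],[-0.6,0,0,0,0,0]]]'
python3 - <<'E'
from h import *
W=r.grab_frame("wrist")[:,:,::-1];cv2.imwrite("pics/w5.png",W)
S=r.grab_frame("scene")[:,:,::-1]
A=np.zeros((560,800,3),np.uint8);A[:,:]=0
A[:420,:420]=W[:,60:480];A[:420,420:]=cv2.resize(S[150:350,200:381],(380,420),interpolation=2)
cv2.imwrite("pics/m5.png",A[:420])
E
```

```text
clock: 21.17
eef_pos: [632.6, -93.2, 81.9]
tcp_rot: [-2.529, 0.0, 1.612]
contact_force: [0.2, 0.5, -0.3]
opening: 0.501
grasp_force: 0.0
F deck [-0.3 -0.4 -0.1] under rel lip [58.9 67.2 -0.1] tq(tool) [-0.33  0.08 -0.03] rot err tool deg [0.1  0.   0.01]
clock: 21.83
eef_pos: [725.5, -89.4, 214.1]
tcp_rot: [-2.532, 0.0, 1.612]
contact_force: [-1.4, -0.0, -0.8]
opening: 0.501
grasp_force: 0.0
clock: 22.33
eef_pos: [728.5, -209.1, 211.8]
tcp_rot: [-2.527, -0.001, 1.611]
contact_force: [-0.4, 1.0, 0.5]
opening: 0.502
grasp_force: 0.0
```

View pics/m5.png

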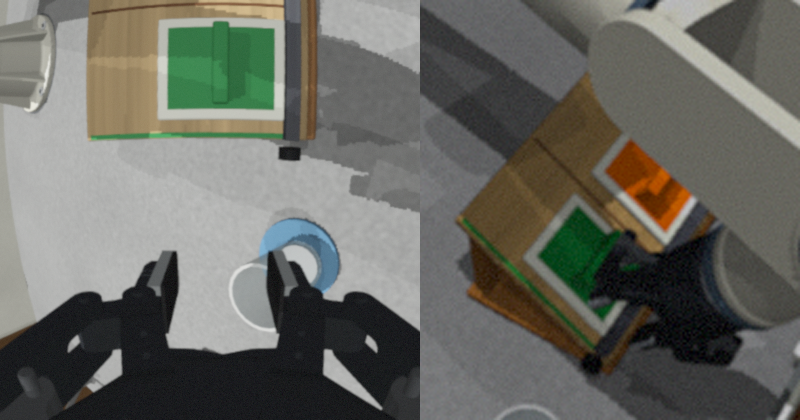

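The montage shows the green cover flat, square and snug to the lip (edge at column 284), between the green stripe and the centre line. Orange is still in place, the cup is undisturbed and the gripper is free in the air. Handing in.

```bash
python3 -c "
from rig import r
print(r.sign_off())"
```

```text
the job is handed in; nothing more can be done
None
```

Both covers were set flat on their own halves with their lower edges against the lip (pressed in at 12–13 N, under its 45 N limit); the cup looks undisturbed, I didn't re-check the pot at the end, and I handed the job in with about 22 s on the clock, though the hand-in returned no verdict.

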